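# Scan the dispatch label of a flat parcel

## Robot

A 6-joint arm with a two-finger parallel gripper is mounted at the origin on a cart in front of the work surface, level with it; the furniture and walls round the work are solid. World frame = base frame: x ahead of the robot, y to its left, z up, the work surface at z = 0. Lengths are in m, angles in degrees, forces in N, time in s.
With the tool pointing down it reaches from about 0.375 to 0.9 m from the base axis. Payload 3.1 kg.
Tool frame: the origin (TCP) lies midway between the tips of the shut fingers; the grasp point (between the pads) lies 19 mm behind it (bot.hold_point_z is the distance from the TCP to the grasp point, in m); z points along the fingers, y is the line along which they close (so a half turn about z gives the same grasp; the last joint's range is limited). The gripper opens to 87 mm and grips with 3 to 60 N. Pads are 19 mm wide; open, the fingers measure 117 mm over their backs; the gripper's body (75 mm by 190 mm) begins 51 mm behind the grasp point.
Start: joints at [56.751, 30.224, 82.088, -0, 67.689, -10.227], TCP at [0.244, 0.575, 0.223] pointing down, gripper open.
Joint ranges: [-176.69, 176.69], [-43.24, 126.21], [12.49, 139.97], [-82, 262], [0, 151.66], [-163.58, 163.58]. Speed limits (degrees/s): [159.86, 159.86, 180, 180, 180, 180].

## Interface

Orientations are given as a 3x3 rotation matrix whose columns are the frame's x, y, z axes.
In Python, from rig import read_state, optics, order, bot gives the robot as it stands.
- The arm moves only by the tool drive_tool, never from a script. Its argument "steps" is a list of rows, each a list of 7 numbers: the finger opening in mm, from 0 to 87, then the shift along the tool's x, y, z normalised to -1 to 1, where 1 is 0.12 m, then the turn, a rotation vector about the tool's x, y, z normalised to -1 to 1, where 1 is 1.5 rad. In form: [[jaw, tx, ty, tz, ax, ay, az], ...]. A call has 1 to 8 rows; each row is the pose to reach, as a shift and turn from the pose commanded when the call began, along the tool's axes at that moment; what a row does not reach only later rows make up. A row lasts 1/10 s, in which the tool goes at most 50 mm and 8.59 degrees, less where a joint would pass 70% of its speed; a pose out of reach is approached as far as the arm can. A call with a number of a shift or a turn outside -1 to 1 is refused whole. A call with a gripper value outside its range is refused whole. The fingers move at their own pace and stop on an object; the grip force is fixed at half the most. Time passes only in rows, so rows that repeat a pose let the fingers close. It gives the time, the measured TCP pose, the force, the opening and the grip force at its end, in the units of the state.
- read_state(): the state, without advancing time (a new reading comes with each control period).
- optics.capture(name): name is "side" or "top" or "wrist"; returns a dict with "color" (400x640x3 uint8, blue, green, red), "range_z" (400x640 float32, m along the optical axis (not along the pixel's ray), 0 where there is no reading), "fx", "fy", "cx", "cy" (pixels), "rvec" (rotation vector, rad) and "tvec" (3), from world to camera coordinates, as OpenCV has them. Camera axes: x right, y down, z forward; pixel columns grow to the right and rows downward; lengths in m; the calibration is good to about 2 mm. A picture is of the moment at which its call begins.
- order.hand_in(): hands the job in; it is judged then, once.
The state is a dict: "time_s": time; "joint_positions": joint angles; "qvel": joint speeds; "tau": joint torques, N m; "position": TCP position; "tcp_rot": TCP orientation; "force": force on the tool from outside, world axes, zero at the start; "moment": the same for the moment, N m; "opening": opening from 0.0 (shut) to 1.0 (fully open); "grasp_force": force on a finger pad.
Only numpy, scipy, OpenCV 4.12 (cv2) and the standard library are available. Lean on these libraries where they do the work, as an engineer would, in place of code of your own. Each camera call takes 0.05 s, during which the arm holds its last target. There are 200 camera calls.

## Task

Book the next parcel on the packing terminal by pressing three keys fully down, one at a time, letting each spring up again: first the left key of the row of three square keys as you face the display (clears the last parcel), then the right square key (new parcel), then the long bar key in front of them (confirm); leave the middle square key alone. Then draw the hand scanner up out of its holster, turn it nose-down and hold it steady in the air: window about 12 cm from the middle of the barcode on the flat parcel, pointing at it at a slant of about 45 degrees, barrel in line with the bars as seen from above, so that the scan line crosses them all. Touch neither the parcel nor the things around, and finish while holding the scanner there.

Things in the scene. Friction and masses are not known exactly. Their poses are not given: they have to be found in the camera images.
- terminal: Grey packing terminal fixed to the table, 150 x 150 mm, key deck 33 mm high. Origin: centre of its underside; x from the operator's edge to the sloping display at the back (from x = +15 mm, up to 63 mm high), y to the left. White keys: three 25 mm square ones in a row at x = -2 mm, y = +42, 0, -42 mm; long bar at x = -46 mm, y = 0. All key tops are 42.5 mm high.
- key_clear (a joint): Left square key of the terminal (25 x 25 mm), centre at x -2, y +42 mm in the terminal's frame, top 42.5 mm high. Joint value 0 = up, 0.005 = fully down (m); spring, 1.5 N to start it, 4.5 N at the bottom; presses straight down.
- key_reprint (a joint): Middle square key (25 x 25 mm), centre at x -2, y 0 mm in the terminal's frame; not to be pressed. Joint value 0 = up, 0.005 = fully down (m); spring, 1.5 N to start it, 4.5 N at the bottom; presses straight down.
- key_parcel (a joint): Right square key (25 x 25 mm), centre at x -2, y -42 mm in the terminal's frame, top 42.5 mm high. Joint value 0 = up, 0.005 = fully down (m); spring, 1.5 N to start it, 4.5 N at the bottom; presses straight down.
- key_enter (a joint): Long bar key (24 mm along x, 109 mm along y), centre at x -46, y 0 mm in the terminal's frame, top 42.5 mm high. Joint value 0 = up, 0.005 = fully down (m); spring, 1.5 N to start it, 4.5 N at the bottom; presses straight down.
- holster: Black holster fixed to the table, foot plate 130 x 100 mm, pocket 54 mm wide, rim 66 mm high. Origin: underside, below the pocket; z up, x as the scanner's window faces. The open pocket (floor 10 mm high) takes the lowest 55 mm of the grip: lift the scanner 65 mm or more straight up before moving sideways. Clearance 2 mm; the scanner may lean a few degrees.
- scanner: Dark hand scanner (0.19 kg), grip down in the holster, 139 mm tall. Origin: foot of the grip; x = pointing direction of barrel and window, z = up along the grip, y = across. Barrel: x -50 to +58 mm, z 85 to 139 mm, flat sides 41 mm apart (y +-20.5 mm). Grip below it: x -30 to +17 mm. Grasp the barrel across y from above, near x = 0, z = 115 mm.
- scanner_window (a point): Middle of the scanner's window at the nose: x +58, y 0, z 112 mm in the scanner's frame. The beam leaves it along the scanner's x axis; the scan line spreads along the scanner's y axis.
- read_point (a point): The point in the beam 120 mm in front of the window: x +178, y 0, z 112 mm in the scanner's frame. It should lie on the barcode's middle.
- parcel: Flat brown mailing carton, loose, 130 (x) x 180 (y) x 60 mm high. Origin: centre of its underside, z up. A white 72 x 104 mm label lies on its top; the bars of the barcode run along the parcel's x and follow one another along its y.
- label (a point): Middle of the barcode, on top of the parcel: x -12, y +22, z 61 mm in the parcel's frame. Barcode 36 mm (x) by 70 mm (y). The scanner's beam may come along the bars from either side (towards the parcel's +x or -x).
- masking_roll: Bystander: roll of masking tape, 96 mm across, 25 mm high, lying flat, loose. Origin: centre of its underside.
- stapler: Bystander: desk stapler, 30 x 135 x 47 mm, loose. Origin: centre of its underside, y along its length.
- marker: Bystander: felt marker lying down, 127 mm long, 18 mm thick, loose. Origin: centre of its underside, y along its length.
Things that resemble listed ones, but are neither listed nor needed, are in the scene too. What is shaped like the scanner but pink is not meant.

How it is judged:
By the outcome, as a careful person would: the job done as asked, in the order asked, and still so for the second after the job is handed in, while the arm keeps its last pose, push and grip.
It also fails if it takes over 61 s, if anything falls off the work surface, if the arm or the gripper's body presses on something with over 40 N, if the wrist force passes 120 N, or if a joint passes its speed limit or range.

## Working session

There is one attempt and no reset: what is moved stays moved. The work goes in short steps, Python scripts to look and compute and a tool call to move; the robot and the scene stay as the last step left them, time stands still between calls to the robot, and variables do not carry over. Pictures are saved under pics/ and viewed, at most 10 in all, crops included, and the job is handed in when it is done.

Besides the shell and the picture viewer there is one more tool, called by a JSON object that holds its "fn" and its "kwargs", one argument or row to a line. drive_tool: Moves the arm, as the interface text tells. Scaled input: -1 to 1 covers 0.12 m each way for a shift and 1.5 rad each way for a turn. Its arguments: {"type":"object","properties":{"steps":{"type":"array"}},"required":["steps"]}

```bash
mkdir -p pics; cat > h.py <<'E'
import numpy as np, cv2
from rig import read_state, optics, order, bot
def cap(n):
    c=optics.capture(n); np.savez(f'{n}.npz',**c); return c
def cloud(c):
    z=c['range_z'];h,w=z.shape;u,v=np.meshgrid(np.arange(w),np.arange(h))
    p=np.dstack([(u-c['cx'])/c['fx']*z,(v-c['cy'])/c['fy']*z,z])
    R=cv2.Rodrigues(np.array(c['rvec'],float))[0]
    P=(p-np.array(c['tvec']).ravel())@R
    P[z==0]=np.nan
    return P
E
python3 - <<'E'
from h import *
a=cap('top');cv2.imwrite('pics/top.png',a['color'])
b=cap('side');cv2.imwrite('pics/side.png',b['color'])
for c in(a,b):
    R=cv2.Rodrigues(np.array(c['rvec'],float))[0];print(-R.T@np.array(c['tvec']).ravel(),R[2])
s=read_state();print(s)
E
```

```text
[0.41123638 0.0181297  1.2414474 ] [ 0.05821929 -0.02624493 -0.99795878]
[ 0.51368259 -0.87596035  0.60176606] [-0.02116782  0.86061906 -0.50880915]
{'time_s': 0.1, 'joint_positions': array([ 5.67521264e+01,  3.02746504e+01,  8.21478040e+01, -2.59884737e-03,
        6.76878791e+01, -1.02274391e+01]), 'qvel': array([-0.03177625, -0.15683001, -0.16979459, -0.08612389, -0.02037488,
        0.04805942]), 'tau': array([-1.36639333e-04, -4.40983200e+01, -1.77150589e+01,  6.34858338e-02,
        5.34299249e-02, -3.93908897e-05]), 'position': array([0.2440407 , 0.57468855, 0.22166552]), 'tcp_rot': array([[-9.20372037e-01,  3.91042545e-01, -1.02068566e-03],
       [ 3.91043761e-01,  9.20370636e-01, -1.63346753e-03],
       [ 3.00653814e-04, -1.90253059e-03, -9.99998145e-01]]), 'force': array([ 0.27760481,  0.22149977, -0.23637762]), 'moment': array([-0.00793517,  0.02519065,  0.07477385]), 'grasp_force': 0.0, 'opening': 1.0001919602971308}
```

View pics/top.png

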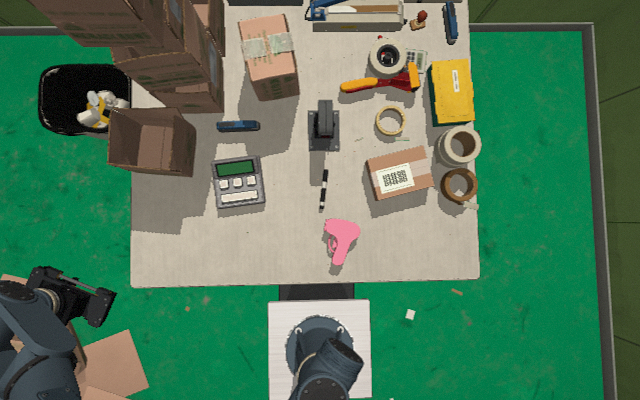

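View pics/side.png

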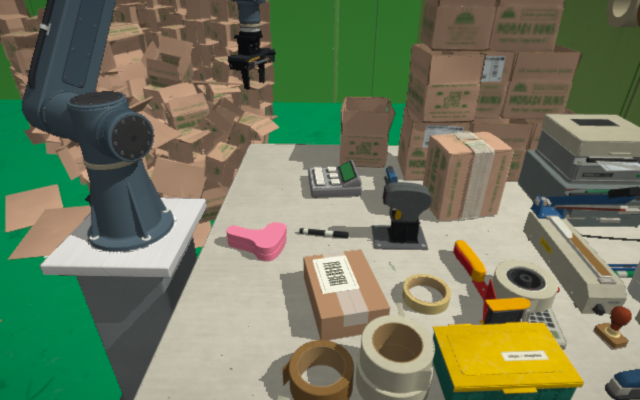

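Candidates, top view:
- Scanner: the dark one in the holster (322,122). The pink look-alike (341,240) is excluded.
- Terminal: grey with white keys (238,182). The small calculator-like item at (415,60) is not it.
- Parcel: flat carton with a white label (397,178). The tall cartons (268,57), (150,140) and the yellow box (452,92) are not it.

I'll check these in one close crop.

```bash
python3 - <<'E'
from h import *
c=dict(np.load('top.npz'));im=c['color'];P=cloud(c)
def cr(x0,y0,x1,y1,k,s):return cv2.resize(im[y0:y1,x0:x1],None,fx=k,fy=k,interpolation=cv2.INTER_CUBIC)
A=cr(205,150,275,215,4,0);B=cr(295,90,350,155,4,0);C=cr(360,140,435,205,4,0)
cv2.imwrite('pics/crop.png',np.hstack([A,B,C])); print(np.hstack([A,B,C]).shape)
np.set_printoptions(precision=4,suppress=True)
def blob(m,x0,y0,x1,y1):
    M=np.zeros(m.shape,np.uint8);M[y0:y1,x0:x1]=m[y0:y1,x0:x1];return M.astype(bool)
def rect(Q):
    r=cv2.minAreaRect(Q[:,:2].astype(np.float32)*1000);return r
z=P[...,2]
# keys
g=im.min(2)>185
n,l,st,ce=cv2.connectedComponentsWithStats(blob(g,205,150,275,215).astype(np.uint8))
for i in range(1,n):
    if st[i,4]>8:
        Q=P[l==i];print('key',ce[i],st[i,4],np.nanmedian(Q,0),rect(Q[~np.isnan(Q).any(1)]))
for nm,b,lo,hi in[('term',(205,150,275,215),.025,.075),('parc',(360,140,440,210),.05,.072),('scan',(295,90,350,155),.11,.16),('hol',(295,90,350,155),.004,.09),('holrim',(295,90,350,155),.058,.07)]:
    Q=P[blob((z>lo)&(z<hi),*b)];print(nm,len(Q),Q.mean(0),rect(Q))
lab=blob((im.min(2)>150)&(z>.045)&(z<.075),370,150,425,205)
Q=P[lab];print('label',Q.mean(0),rect(Q))
# others heights
for nm,u,v in[('tallbox',268,60),('marker',323,190),('stapler',238,126),('roll',390,122),('tapes',460,145),('brown roll',459,185),('tower',150,130),('openbox',160,140),('table',300,200),('pink',341,240)]:print(nm,P[v,u])
E
```

```text
(260, 800, 3)
key [250.9318 179.6364] 44 [0.5327 0.2004 0.0428] ((530.3800659179688, 201.1163787841797), (22.947998046875, 20.613582611083984), 11.437110900878906)
key [237.0227 181.6818] 44 [0.5272 0.2429 0.0437] ((526.1651000976562, 245.27207946777344), (22.991222381591797, 22.1489315032959), 89.20441436767578)
key [223.5238 183.2143] 42 [0.5222 0.2834 0.0437] ((520.6742553710938, 285.07568359375), (22.343246459960938, 19.114953994750977), 12.129765510559082)
key [238.6025 195.9016] 244 [0.4816 0.238  0.0433] ((481.6773986816406, 240.91336059570312), (21.74803352355957, 109.20914459228516), 6.736727237701416)
term 2371 [0.5267 0.2399 0.0424] ((527.1293334960938, 242.20594787597656), (149.50375366210938, 150.7987060546875), 6.837132930755615)
parc 2493 [ 0.5446 -0.2574  0.0608] ((551.0436401367188, -282.8577880859375), (130.3173065185547, 232.4545135498047), 13.478372573852539)
scan 541 [ 0.6918 -0.0277  0.145 ] ((696.0709838867188, -28.117008209228516), (106.94232940673828, 40.51715087890625), 0.4797576367855072)
hol 959 [ 0.6939 -0.0209  0.0133] ((717.1936645507812, -22.269073486328125), (173.77293395996094, 208.2381591796875), 89.1496353149414)
holrim 47 [ 0.7049 -0.0147  0.0654] ((701.9674682617188, -26.308879852294922), (55.23653030395508, 62.91963195800781), 89.30934143066406)
label [ 0.5347 -0.2501  0.0612] ((532.344482421875, -256.2580871582031), (73.29871368408203, 171.13040161132812), 13.422139167785645)
tallbox [0.8398 0.1276 0.2028]
marker [ 0.4974 -0.0205  0.0152]
stapler [0.6963 0.2378 0.0505]
roll [ 0.7145 -0.2415  0.0023]
tapes [ 0.6364 -0.4665  0.0023]
brown roll [ 0.507  -0.459  -0.0001]
tower [0.6985 0.5244 0.0029]
openbox [0.6646 0.4902 0.0098]
table [ 0.4679  0.0528 -0.0013]
pink [ 0.3413 -0.0717  0.0436]
```

View pics/crop.png

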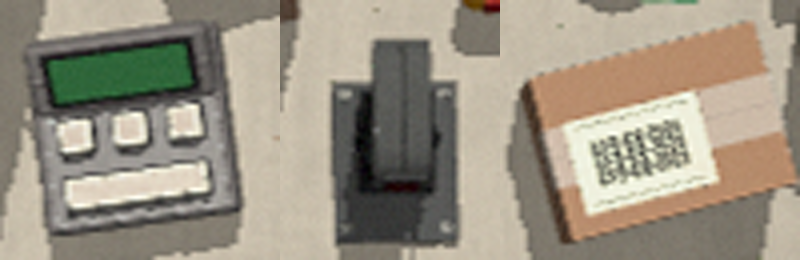

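The crop shows the terminal with its display at the back and three square keys, a bar in front, and the holster. The scanner's red window edge faces the robot (crop 400,187). The parcel label with the barcode is at crop (640,152). Next I refine the parcel and scanner poses, then work out the first moves.

```bash
cat >> h.py <<'E'
np.set_printoptions(precision=4,suppress=True)
from scipy.spatial.transform import Rotation as Ro
def Rz(a): return Ro.from_euler('z',a,degrees=True).as_matrix()
def go(p,R,s=None):
    "normalised row numbers from the present pose to TCP pose p,R"
    s=s or read_state();T=s['tcp_rot']
    return np.r_[T.T@(np.array(p)-s['position'])/.12, Ro.from_matrix(T.T@R).as_rotvec()/1.5]
def down(yaw): # tool down, tool y axis = world y turned by yaw
    return Rz(yaw)@np.diag([-1.,1,-1])
E
python3 - <<'E'
from h import *
def rect(Q):return cv2.minAreaRect(Q[:,:2].astype(np.float32)*1000)
for n,b in(('top',(355,135,445,215)),('side',(300,245,395,345))):
    c=dict(np.load(n+'.npz'));im=c['color'];P=cloud(c);z=P[...,2]
    x0,y0,x1,y1=b;w=np.zeros(z.shape,bool);w[y0:y1,x0:x1]=1
    m=(w&(z>.054)&(z<.068)).astype(np.uint8);m=cv2.erode(m,np.ones((3,3)))
    k,l,st,ce=cv2.connectedComponentsWithStats(m);i=1+st[1:,4].argmax()
    top=l==i;Q=P[top];(cx,cy),sz,a=rect(Q);print(n,'top',Q.mean(0),(cx,cy),sz,a)
    Q2=Q[:,:2];hull=cv2.approxPolyDP(cv2.convexHull((Q2*1000).astype(np.float32)),6,True)[:,0];print(hull.tolist())
    hsv=cv2.cvtColor(im,cv2.COLOR_BGR2HSV)
    lab=(top&(hsv[...,1]<60)&(hsv[...,2]>0)).astype(np.uint8)
    lab=cv2.morphologyEx(lab,cv2.MORPH_OPEN,np.ones((3,3)));k,l,st,ce=cv2.connectedComponentsWithStats(lab);i=1+st[1:,4].argmax()
    Q=P[l==i];print(' label',ce[i],rect(Q),Q.mean(0))
    f=cv2.erode(cv2.morphologyEx((l==i).astype(np.uint8),cv2.MORPH_CLOSE,np.ones((9,9))),np.ones((5,5)))>0
    d=f&(hsv[...,2]<130);Q=P[d];print(' bars',rect(Q),Q.mean(0))
c=dict(np.load('side.npz'));P=cloud(c)
for nm,lo,hi,box in[('scan',.11,.16,(.6,.8,-.1,.05)),('rim',.055,.072,(.6,.8,-.1,.05))]:
  for n in('top','side'):
    P=cloud(dict(np.load(n+'.npz')));Q=P[(P[...,2]>lo)&(P[...,2]<hi)&(P[...,0]>box[0])&(P[...,0]<box[1])&(P[...,1]>box[2])&(P[...,1]<box[3])]
    print(nm,n,len(Q),Q.min(0),Q.max(0),rect(Q))
P=cloud(dict(np.load('top.npz')));Q=P[(P[...,2]>.15)&(P[...,0]<1.1)&(P[...,0]>.5)&(P[...,1]>-.1)&(P[...,1]<.24)];print('tall',Q.min(0),Q.max(0))
for x,y,z in((.52,.28,.1),(.5202,.2837,.05)):print(go((x,y,z),down(6.8)))
E
```

```text
top top [ 0.5451 -0.2581  0.0609] (544.7803955078125, -257.93902587890625) (122.21048736572266, 175.18992614746094) 13.641304969787598
[[618.0176391601562, -328.52972412109375], [583.2489013671875, -161.03933715820312], [466.8201599121094, -188.60409545898438], [506.8085632324219, -355.8770751953125]]
 label [399.7009 174.8141] ((533.7470703125, -260.6535339355469), (72.31466674804688, 175.24571228027344), 13.79273796081543) [ 0.5366 -0.2541  0.0613]
 bars ((526.9141235351562, -238.7880096435547), (32.52626419067383, 68.98358917236328), 10.611909866333008) [ 0.5263 -0.2375  0.0614]
side top [ 0.5454 -0.2708  0.0599] (543.8416137695312, -260.9582824707031) (126.18170166015625, 177.86317443847656) 12.986659049987793
[[624.185546875, -330.5273742675781], [582.6801147460938, -164.86769104003906], [464.80450439453125, -191.35125732421875], [502.86358642578125, -357.9553527832031]]
 label [340.0398 282.309 ] ((533.11279296875, -263.3462219238281), (73.86392974853516, 177.70889282226562), 12.942333221435547) [ 0.5372 -0.2642  0.0604]
 bars ((525.967041015625, -240.05368041992188), (26.05213
[... 191 characters left out ...]
232940673828, 40.51715087890625), 0.4797576367855072)
scan side 984 [ 0.6432 -0.0524  0.11  ] [ 0.7525 -0.006   0.1512] ((698.0004272460938, -29.238750457763672), (45.97883605957031, 109.31721496582031), 89.37870788574219)
rim top 51 [ 0.6708 -0.0542  0.0564] [0.7337 0.001  0.0713] ((701.9674682617188, -26.308879852294922), (55.23653030395508, 62.91963195800781), 89.30934143066406)
rim side 229 [ 0.663  -0.0583  0.055 ] [0.7318 0.0003 0.072 ] ((693.808349609375, -40.46593475341797), (47.69565200805664, 78.82136535644531), 54.05582046508789)
tall [ 0.6546 -0.0481  0.15  ] [0.9717 0.2092 0.2111]
[-3.0771 -1.359   1.0155 -0.0012 -0.0005 -0.347 ]
[-3.0668 -1.3292  1.4322 -0.0012 -0.0005 -0.347 ]
```

Parcel yaw is about 13.4°, with the barcode middle at (0.527, -0.240, 0.061). The scanner origin is about (0.701, -0.0285), facing -x. I start moving and check the open box's height.

{"fn": "drive_tool", "kwargs": {
  "steps": [
    [0,-0.4,-0.18,0,0,0,-0.09],
    [0,-0.8,-0.36,0,0,0,-0.18],
    [0,-1,-0.45,0,0,0,-0.26],
    [0,-1,-0.45,0,0,0,-0.347],
    [0,-1,-0.45,0,0,0,-0.347]
  ]
}}

```text
time_s: 0.6
position: [0.3343, 0.4775, 0.2222]
tcp_rot: [[-0.993, -0.116, -0.001], [-0.116, 0.993, -0.001], [0.001, -0.001, -1.0]]
force: [-0.9, -0.8, 0.9]
opening: 0.633
grasp_force: 0.0
```

```bash
python3 - <<'E'
from h import *
s=read_state();print(s['position'],s['tcp_rot'][:,1],s['opening'],s['time_s'])
print(go((.519,.2837,.10),down(6.8)))
P=cloud(dict(np.load('top.npz')));Q=P[(P[...,2]>.08)&(P[...,0]<.8)&(P[...,0]>.4)&(P[...,1]>.32)&(P[...,1]<.6)];print('box',Q.min(0),Q.max(0),np.percentile(Q,5,axis=0))
Q=Q[Q[:,0]<.62];print(Q.min(0),Q.max(0))
E
```

```text
[0.3343 0.4775 0.2222] [-0.116   0.9933 -0.0005] 0.632519654674197 0.6
[-1.3421 -1.7824  1.0177 -0.0003 -0.0006 -0.0016]
box [0.5457 0.3201 0.08  ] [0.8    0.5637 0.5768] [0.5751 0.3383 0.1011]
[0.5457 0.3793 0.08  ] [0.62   0.5637 0.1984]
```

The open box's corner (0.546, 0.379, up to 0.2 high) is close to the gripper body. I'll turn the tool about 20° further for the keys, which clears it.

{"fn": "drive_tool", "kwargs": {
  "steps": [
    [0,-0.3,-0.3,0,0,0,-0.09],
    [0,-0.6,-0.6,0.2,0,0,-0.18],
    [0,-0.85,-0.85,0.5,0,0,-0.23],
    [0,-1,-1,0.7,0,0,-0.23],
    [0,-1,-1,0.7,0,0,-0.23]
  ]
}}

```text
time_s: 1.1
position: [0.4678, 0.3702, 0.134]
tcp_rot: [[-0.897, -0.441, -0.006], [-0.441, 0.897, -0.004], [0.007, -0.001, -1.0]]
force: [-0.6, -0.2, -0.5]
opening: 0.171
grasp_force: 0.0
```

```bash
python3 - <<'E'
from h import *
s=read_state();print(s['position'],s['opening'],s['time_s'],s['joint_positions'])
for x,y in((.5177,.2834),(.528,.200),(.4804,.2368)):print(go((x,y,.052),down(26.5)))
E
```

```text
[0.4678 0.3702 0.134 ] 0.17103185599547455 1.1 [ 27.6707  34.591   90.557   -0.078   55.2674 -88.4648]
[-0.0591 -0.832   0.6841 -0.0009 -0.0048 -0.0037]
[ 0.1704 -1.4936  0.6866 -0.0009 -0.0048 -0.0037]
[ 0.3911 -1.0434  0.6876 -0.0009 -0.0048 -0.0037]
```

{"fn": "drive_tool", "kwargs": {
  "steps": [
    [0,-0.03,-0.4,0.1,0,0,0],
    [0,-0.06,-0.83,0.3,0,-0.004,-0.004],
    [0,-0.06,-0.83,0.5,0,-0.004,-0.004],
    [0,-0.06,-0.83,0.6,0,-0.004,-0.004],
    [0,-0.06,-0.83,0.6,0,-0.004,-0.004],
    [0,-0.06,-0.83,0.6,0,-0.004,-0.004]
  ]
}}

```text
time_s: 1.7
position: [0.5174, 0.2894, 0.0671]
tcp_rot: [[-0.891, -0.454, 0.005], [-0.454, 0.891, 0.003], [-0.006, 0.0, -1.0]]
force: [0.9, -0.1, -0.3]
opening: 0.005
grasp_force: 0.0
```

```bash
python3 - <<'E'
from h import *
s=read_state();print(s['position'],s['opening'],s['time_s'],s['force'])
print(go((.5177,.2834,.037),down(26.5)))
c=cap('wrist');cv2.imwrite('pics/w1.png',c['color'])
E
```

```text
[0.5174 0.2894 0.0671] 0.005245985059573825 1.7 [ 0.8888 -0.1425 -0.3432]
[ 0.022  -0.0456  0.2504  0.0002  0.0042  0.0057]
```

View pics/w1.png

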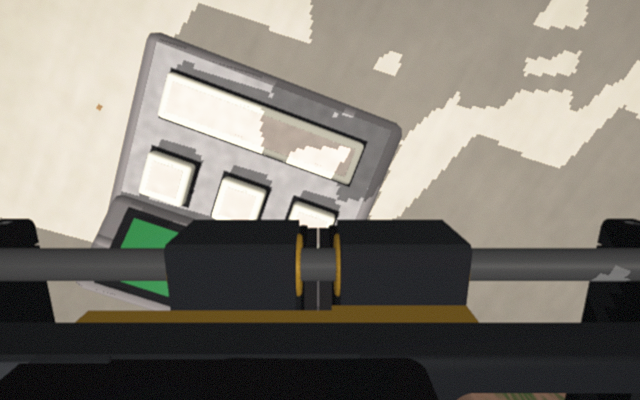

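The wrist view shows the left key (312,215) directly beyond the shut fingertips, with the middle key (241,198) and right key (166,178) clear. Pressing in steps.

{"fn": "drive_tool", "kwargs": {
  "steps": [
    [0,0.02,-0.045,0.1,0,0,0],
    [0,0.02,-0.045,0.18,0,0,0],
    [0,0.02,-0.045,0.22,0,0,0],
    [0,0.02,-0.045,0.24,0,0,0],
    [0,0.02,-0.045,0.24,0,0,0]
  ]
}}

```text
time_s: 2.25
position: [0.518, 0.282, 0.038]
tcp_rot: [[-0.892, -0.453, 0.004], [-0.453, 0.892, 0.003], [-0.005, 0.0, -1.0]]
force: [-1.6, 0.3, 4.2]
opening: 0.002
grasp_force: 2.1
```

{"fn": "drive_tool", "kwargs": {
  "steps": [
    [0,0,0,0.008,0,0,0],
    [0,0,0,0.016,0,0,0],
    [0,0,0,0.016,0,0,0]
  ]
}}

```text
time_s: 2.55
position: [0.5181, 0.282, 0.0377]
tcp_rot: [[-0.892, -0.453, 0.005], [-0.453, 0.892, 0.003], [-0.005, 0.0, -1.0]]
force: [-3.9, -1.4, 15.5]
opening: 0.004
grasp_force: 7.2
```

Key 1 has bottomed (15.5 N). Lift and cross to the right key.

{"fn": "drive_tool", "kwargs": {
  "steps": [
    [0,0,0,-0.2,0,0,0],
    [0,0,0,-0.35,0,0,0],
    [0,0,0,-0.35,0,0,0],
    [0,0.12,-0.32,-0.35,0,0,0],
    [0,0.235,-0.647,-0.35,0,0,0],
    [0,0.235,-0.647,-0.35,0,0,0],
    [0,0.235,-0.647,-0.25,0,0,0],
    [0,0.235,-0.647,-0.25,0,0,0]
  ]
}}

```text
time_s: 3.35
position: [0.5268, 0.2002, 0.0635]
tcp_rot: [[-0.892, -0.453, 0.001], [-0.453, 0.892, 0.002], [-0.002, 0.002, -1.0]]
force: [-0.2, 0.5, -0.3]
opening: 0.01
grasp_force: 0.0
```

```bash
python3 - <<'E'
from h import *
print(go((.528,.200,.0375),down(26.5)))
E
```

```text
[-0.0076 -0.0066  0.2164  0.001   0.0015  0.0048]
```

{"fn": "drive_tool", "kwargs": {
  "steps": [
    [0,-0.01,0,0.1,0,0,0],
    [0,-0.01,0,0.18,0,0,0],
    [0,-0.01,0,0.21,0,0,0],
    [0,-0.01,0,0.225,0,0,0],
    [0,-0.01,0,0.225,0,0,0]
  ]
}}

```text
time_s: 3.85
position: [0.5293, 0.2011, 0.0386]
tcp_rot: [[-0.892, -0.453, 0.005], [-0.453, 0.892, 0.003], [-0.006, 0.001, -1.0]]
force: [-0.6, 1.2, 4.3]
opening: 0.011
grasp_force: 1.9
```

{"fn": "drive_tool", "kwargs": {
  "steps": [
    [0,0,0,0.008,0,0,0],
    [0,0,0,0.018,0,0,0],
    [0,0,0,0.018,0,0,0]
  ]
}}

```text
time_s: 4.15
position: [0.5294, 0.2008, 0.0378]
tcp_rot: [[-0.892, -0.452, 0.006], [-0.452, 0.892, 0.003], [-0.006, 0.0, -1.0]]
force: [-2.8, 2.8, 9.8]
opening: 0.008
grasp_force: 5.1
```

{"fn": "drive_tool", "kwargs": {
  "steps": [
    [0,0,0,0.007,0,0,0],
    [0,0,0,0.007,0,0,0],
    [0,0,0,-0.2,0,0,0],
    [0,0,0,-0.35,0,0,0],
    [0,0,0,-0.35,0,0,0],
    [0,0.228,0.452,-0.35,0,0,0],
    [0,0.228,0.452,-0.25,0,0,0],
    [0,0.228,0.452,-0.25,0,0,0]
  ]
}}

```text
time_s: 4.95
position: [0.4769, 0.2365, 0.0645]
tcp_rot: [[-0.891, -0.455, -0.0], [-0.455, 0.891, 0.001], [-0.0, 0.001, -1.0]]
force: [0.8, -0.3, -0.1]
opening: 0.005
grasp_force: 0.0
```

```bash
python3 - <<'E'
from h import *
print(go((.4805,.2368,.0375),down(26.5)))
E
```

```text
[-0.0275 -0.0114  0.2248  0.0007  0.0002  0.0064]
```

{"fn": "drive_tool", "kwargs": {
  "steps": [
    [0,-0.02,-0.01,0.1,0,0,0],
    [0,-0.02,-0.01,0.18,0,0,0],
    [0,-0.02,-0.01,0.22,0,0,0],
    [0,-0.02,-0.01,0.235,0,0,0],
    [0,-0.02,-0.01,0.235,0,0,0],
    [0,-0.02,-0.01,0.235,0,0,0]
  ]
}}

```text
time_s: 5.55
position: [0.4849, 0.236, 0.0386]
tcp_rot: [[-0.892, -0.452, 0.008], [-0.452, 0.892, 0.003], [-0.008, -0.001, -1.0]]
force: [0.7, -2.2, 4.2]
opening: 0.007
grasp_force: 2.0
```

{"fn": "drive_tool", "kwargs": {
  "steps": [
    [0,0,0,0.01,0,0,0],
    [0,0,0,0.02,0,0,0],
    [0,0,0,0.022,0,0,0],
    [0,0,0,0.022,0,0,0]
  ]
}}

```text
time_s: 5.95
position: [0.4848, 0.2362, 0.0377]
tcp_rot: [[-0.891, -0.453, 0.009], [-0.453, 0.892, 0.003], [-0.009, -0.002, -1.0]]
force: [-0.6, -4.5, 16.5]
opening: 0.005
grasp_force: 8.6
```

Bar key bottomed (16.5 N). Lift and head for the scanner.

{"fn": "drive_tool", "kwargs": {
  "steps": [
    [0,0,0,-0.3,0,0,0],
    [0,0,0,-0.65,0,0,0],
    [20,0,0,-1,0,0,0.09],
    [60,0.0,-0.3,-1,0,0,0.18],
    [87,0.0,-0.6,-1,0,0,0.27],
    [87,0,-1,-1,0,0,0.308],
    [87,0,-1,-1,0,0,0.308],
    [87,0,-1,-1,0,0,0.308]
  ]
}}

```text
time_s: 6.75
position: [0.5363, 0.1284, 0.1548]
tcp_rot: [[-1.0, -0.005, 0.003], [-0.005, 1.0, 0.003], [-0.003, 0.003, -1.0]]
force: [0.7, 0.6, 0.1]
opening: 0.465
grasp_force: 0.0
```

```bash
python3 - <<'E'
from h import *
print(go((.700,-.0285,.24),down(0)))
c=cap('top');cv2.imwrite('pics/t2.png',cv2.resize(c['color'][130:220,190:300],None,fx=4,fy=4))
P=cloud(c)
for u,v in((223,183),(237,181),(251,179),(238,196)):print(c['color'][v,u],P[v,u])
P=cloud(dict(np.load('top.npz')));Q=P[(P[...,2]>.17)&(P[...,0]<.95)&(P[...,0]>.75)&(P[...,1]>-.05)&(P[...,1]<.24)];print('tall',Q.min(0),Q.max(0))
E
```

```text
[-1.3591 -1.312  -0.7102  0.0023  0.0019  0.0034]
[115 109  94] [0.4751 0.1724 0.5513]
[52 50 49] [0.4878 0.1664 0.4528]
[33 33 30] [0.5109 0.1675 0.2604]
[110 100  88] [0.4506 0.1427 0.5703]
tall [0.7833 0.0496 0.1701] [0.9497 0.2089 0.2112]
```

{"fn": "drive_tool", "kwargs": {
  "steps": [
    [87,0,0,-0.3,0,0,0],
    [87,-0.2,-0.2,-0.7,0,0,0],
    [87,-0.5,-0.5,-0.71,0,0,0],
    [87,-0.8,-0.8,-0.71,0,0,0],
    [87,-1,-1,-0.71,0,0,0],
    [87,-1,-1,-0.71,0,0,0]
  ]
}}

```text
time_s: 7.4
position: [0.6605, 0.0075, 0.2404]
tcp_rot: [[-1.0, -0.006, 0.008], [-0.006, 1.0, 0.001], [-0.008, 0.001, -1.0]]
force: [0.1, 0.5, 0.2]
opening: 0.981
grasp_force: 0.0
```

{"fn": "drive_tool", "kwargs": {
  "steps": [
    [87,-0.18,-0.16,0,0,0,0],
    [87,-0.36,-0.31,0,0,0,0],
    [87,-0.36,-0.31,0,0,0,0],
    [87,-0.36,-0.31,0,0,0,0]
  ]
}}

```text
time_s: 7.8
position: [0.6996, -0.0249, 0.24]
tcp_rot: [[-1.0, -0.009, 0.002], [-0.009, 1.0, 0.004], [-0.002, 0.004, -1.0]]
force: [0.4, 0.1, 0.4]
opening: 1.0
grasp_force: 0.0
```

```bash
python3 - <<'E'
from h import *
s=read_state();print(s['position'],s['opening'])
print(go((.701,-.0285,.106),down(0)))
c=cap('wrist');cv2.imwrite('pics/w2.png',c['color'])
P=cloud(c);z=P[...,2]
Q=P[(z>.10)&(z<.165)&(abs(P[...,0]-.7)<.1)&(abs(P[...,1]+.03)<.06)]
Q=Q[Q[:,2]>Q[:,2].max()-.03]
print(len(Q),Q.min(0),Q.max(0),cv2.minAreaRect(Q[:,:2].astype(np.float32)*1000))
E
```

```text
[ 0.6996 -0.0249  0.24  ] 1.0004287954035815
[-0.0095 -0.0353  1.1166  0.0029  0.0013  0.0062]
6573 [ 0.6439 -0.0485  0.1218] [ 0.7429 -0.0061  0.1516] ((693.39892578125, -27.20927619934082), (41.52085876464844, 99.40158081054688), 89.23371887207031)
```

View pics/w2.png

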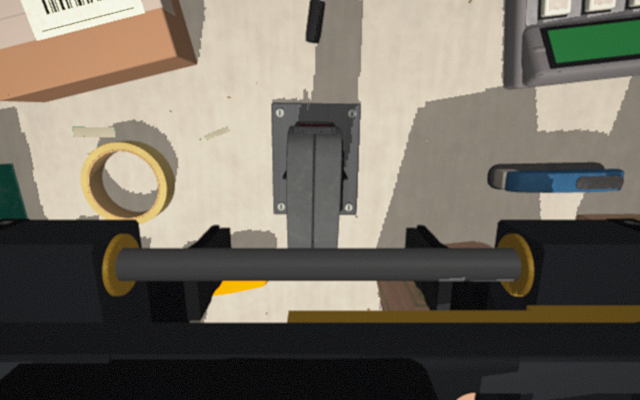

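The wrist view shows the dark barrel (313,180) centred between the open fingers (about 225 and 412). Its window end faces the robot, and the roll and stapler are well clear. Descend.

{"fn": "drive_tool", "kwargs": {
  "steps": [
    [87,-0.01,-0.028,0.2,0,0,0.006],
    [87,-0.01,-0.028,0.5,0,0,0.006],
    [87,-0.01,-0.028,0.75,0,0,0.006],
    [87,-0.01,-0.028,0.9,0,0,0.006],
    [87,-0.01,-0.028,1,0,0,0.006],
    [87,-0.01,-0.028,1,0,0,0.006]
  ]
}}

```text
time_s: 8.45
position: [0.7008, -0.0284, 0.1194]
tcp_rot: [[-1.0, -0.0, 0.001], [-0.0, 1.0, 0.004], [-0.001, 0.004, -1.0]]
force: [-0.3, -0.4, 0.1]
opening: 0.999
grasp_force: 0.0
```

```bash
python3 - <<'E'
from h import *
s=read_state();print(s['position'],s['force'])
print(go((.701,-.028,.106),down(0)))
E
```

```text
[ 0.7008 -0.0284  0.1194] [-0.3315 -0.3512  0.0696]
[-0.0016  0.0029  0.1115  0.0026  0.0006  0.    ]
```

{"fn": "drive_tool", "kwargs": {
  "steps": [
    [87,0,0.003,0.06,0.002,0,0],
    [87,0,0.003,0.112,0.002,0,0],
    [60,0,0.003,0.112,0.002,0,0],
    [48,0,0.003,0.112,0.002,0,0],
    [44,0,0.003,0.112,0.002,0,0],
    [40,0,0.003,0.112,0.002,0,0],
    [30,0,0.003,0.112,0.002,0,0],
    [20,0,0.003,0.112,0.002,0,0]
  ]
}}

```text
time_s: 9.25
position: [0.703, -0.0297, 0.1079]
tcp_rot: [[-1.0, 0.001, 0.006], [0.001, 1.0, -0.0], [-0.006, -0.0, -1.0]]
force: [0.5, -0.6, -0.2]
opening: 0.539
grasp_force: 0.0
```

{"fn": "drive_tool", "kwargs": {
  "steps": [
    [0,0,0,0,0,0,0],
    [0,0,0,0,0,0,0],
    [0,0,0,0,0,0,0],
    [0,0,0,0,0,0,0]
  ]
}}

```text
time_s: 9.65
position: [0.7029, -0.0295, 0.1078]
tcp_rot: [[-1.0, 0.001, 0.005], [0.001, 1.0, -0.0], [-0.005, -0.0, -1.0]]
force: [-1.0, 0.1, 0.5]
opening: 0.465
grasp_force: 29.9
```

Gripped (40.5 mm, 30 N). Draw straight up.

{"fn": "drive_tool", "kwargs": {
  "steps": [
    [0,0,0,-0.08,0,0,0],
    [0,0,0,-0.2,0,0,0],
    [0,0,0,-0.35,0,0,0],
    [0,0,0,-0.5,0,0,0],
    [0,0,0,-0.65,0,0,0],
    [0,0,0,-0.8,0,0,0],
    [0,0,0,-0.95,0,0,0],
    [0,0,0,-1,0,0,0]
  ]
}}

```text
time_s: 10.45
position: [0.7037, -0.0299, 0.2315]
tcp_rot: [[-1.0, 0.001, 0.011], [0.001, 1.0, -0.002], [-0.011, -0.002, -1.0]]
force: [0.4, 0.0, -2.5]
opening: 0.467
grasp_force: 29.9
```

```bash
cat >> h.py <<'E'
L=np.array([.527,-.240,.061]);PY=13.4
def target(off,pitch=45,Rst=np.diag([-1.,1,-1])@np.diag([1,1,1])):
    "TCP pose: off = TCP in the scanner's frame; scanner yaw PY+180, nose down"
    x=-Rz(PY)[:,0]*np.cos(np.radians(pitch));x[2]=-np.sin(np.radians(pitch))
    y=-Rz(PY)[:,1];S=np.c_[x,y,np.cross(x,y)]
    p=L+S@(np.array(off)-[.178,0,.112])
    return p,S@np.diag([1.,-1,-1]),S   # tool x = scanner x, tool z = -scanner z
E
python3 - <<'E'
from h import *
s=read_state();print(s['position'],s['grasp_force'],s['time_s'])
# tool in scanner frame check
R=s['tcp_rot'];print(R)
p,Rt,S=target((-.002,0,.096));print(p,Rt);print(go(p,Rt))
c=cap('side');im=c['color'];cv2.imwrite('pics/s3.png',cv2.resize(im[60:260,300:560],None,fx=3,fy=3))
P=cloud(c);Q=P[(P[...,2]>.05)&(P[...,0]>.6)&(P[...,0]<.8)&(P[...,1]<.03)&(P[...,1]>-.1)]
for z in np.arange(.09,.29,.01):
    q=Q[abs(Q[:,2]-z)<.004]
    if len(q):print(round(z,3),len(q),q[:,0].min(),q[:,0].max(),np.median(q[:,1]))
E
```

```text
[ 0.7037 -0.0299  0.2315] 29.916924631361326 10.45
[[-0.9999  0.0013  0.011 ]
 [ 0.0013  1.     -0.0016]
 [-0.011  -0.0016 -0.9999]]
[ 0.6618 -0.2079  0.177 ] [[-0.6879 -0.2317  0.6879]
 [-0.1639  0.9728  0.1639]
 [-0.7071  0.     -0.7071]]
[ 0.3519 -1.4827  0.4529 -0.0633 -0.514  -0.1477]
0.13 4 0.6916890140275499 0.7015015901068279 -0.04798288145264218
0.14 39 0.6817984653002253 0.7140472797376737 -0.04895606346409357
0.15 60 0.6809789825624835 0.7175472614346785 -0.04855162447159241
0.16 59 0.681857726786736 0.7207316158599077 -0.049108493699563896
0.17 72 0.6718448485385243 0.7212669184175757 -0.048815501471004566
0.18 76 0.6664915455833987 0.7227010711502703 -0.048895147831078636
0.19 81 0.6632012578238922 0.7258320883159841 -0.0488105869354484
0.2 90 0.662048553142098 0.7272237650527379 -0.04860104451078646
0.21 84 0.661976863884531 0.7318522604456562 -0.04906456062571195
0.22 95 0.6648948471953425 0.7457036328069148 -0.049759695409352135
0.23 133 0.6429402015744804 0.7511686562010069 -0.049739569196741294
0.24 183 0.6435992324066817 0.7532963327171383 -0.04995858992850737
0.25 187 0.6442304580082526 0.7529626971562484 -0.05024903028114409
0.26 187 0.6451687142051145 0.7496723749973614 -0.0501401473392349
0.27 225 0.6454312205524327 0.7356035035707073 -0.04473392977520648
0.28 27 0.6918024240352966 0.7134818199315627 -0.06532411027925991
```

View pics/s3.png

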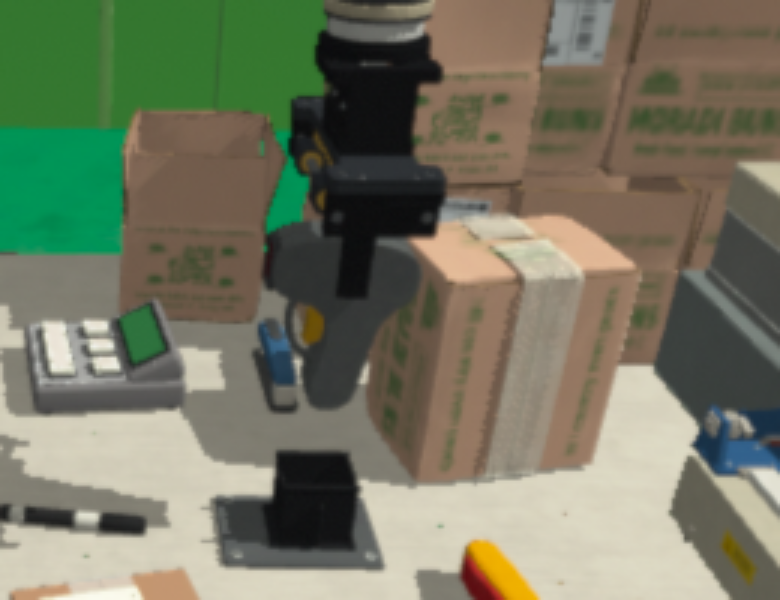

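The side view shows the scanner drawn clear, upright between the fingers, nose toward the robot (left, 275,260), foot at (330,400) well above the holster rim (315,465). Now carry it sideways while turning nose-down.

{"fn": "drive_tool", "kwargs": {
  "steps": [
    [0,0.0,-0.16,0,-0.01,-0.08,-0.024],
    [0,0.05,-0.32,0,-0.02,-0.16,-0.048],
    [0,0.1,-0.48,0,-0.03,-0.25,-0.07],
    [0,0.15,-0.64,0,-0.04,-0.33,-0.095],
    [0,0.2,-0.8,0,-0.05,-0.42,-0.12],
    [0,0.25,-0.95,0,-0.06,-0.5,-0.145],
    [0,0.25,-0.95,0,-0.063,-0.514,-0.148],
    [0,0.25,-0.95,0,-0.063,-0.514,-0.148]
  ]
}}

```text
time_s: 11.3
position: [0.7038, -0.1282, 0.2688]
tcp_rot: [[-0.756, -0.191, 0.626], [-0.142, 0.982, 0.127], [-0.639, 0.007, -0.769]]
force: [-0.2, -0.0, -2.6]
opening: 0.469
grasp_force: 29.9
```

```bash
python3 - <<'E'
from h import *
s=read_state();print(s['position'],s['grasp_force'],s['time_s'],s['joint_positions'])
p,Rt,S=target((-.0015,0,.098));print(p);print(go(p,Rt))
E
```

```text
[ 0.7038 -0.1282  0.2688] 29.91435643112805 11.3 [ -29.9368   25.4383   95.949    46.0559   35.9427 -163.5526]
[ 0.6601 -0.2083  0.178 ]
[ 0.8529 -0.5912  0.2692 -0.0154 -0.0616 -0.024 ]
```

```bash
python3 - <<'E'
from h import *
print({k:getattr(bot,k) for k in dir(bot) if k[0]!='_'})
s=read_state();q=np.radians(s['joint_positions']);print(s['joint_positions'],s['position'])
E=lambda ax,a:Ro.from_euler(ax,a).as_matrix()
C=np.array([[0,-1,0],[1,0,0],[0,0,1.]])
def fR(q):return E('z',q[0])@E('y',q[1]+q[2])@E('z',q[3])@E('y',q[4])@E('z',q[5])@C
print(fR(q)-s['tcp_rot'])
E
```

```text
{'PlanningError': <class 'rig.PlanningError'>, 'hold_point_z': 0.0187}
[ -29.9368   25.4383   95.949    46.0559   35.9427 -163.5526] [ 0.7038 -0.1282  0.2688]
[[-0.  0.  0.]
 [ 0.  0. -0.]
 [ 0. -0. -0.]]
```

```bash
cat > kin.py <<'E'
from h import *
from scipy.optimize import least_squares
E=lambda ax,a:Ro.from_euler(ax,a,degrees=True).as_matrix()
C=np.array([[0,-1,0],[1,0,0],[0,0,1.]])
D=[([56.7521,30.2747,82.1478,-.0026,67.6879,-10.2274],[.2440,.57469,.22167]),
([27.6707,34.591,90.557,-.078,55.2674,-88.4648],[.4678,.3702,.134]),
([-29.9368,25.4383,95.949,46.0559,35.9427,-163.5526],[.7038,-.1282,.2688])]
def fR(q):return E('z',q[0])@E('y',q[1]+q[2])@E('z',q[3])@E('y',q[4])@E('z',q[5])@C
def J(q):
    Z=E('z',q[0]);A=Z@E('y',q[1]);B=A@E('y',q[2])
    return np.c_[Z,A[:,2],B[:,[0,2]],fR(q)[:,2]]   # a1,l,h,L2,e,L3,d
M=np.vstack([J(q) for q,_ in D]);y=np.concatenate([p for _,p in D])
par,res,rk,sv=np.linalg.lstsq(M,y,rcond=None)
LIM=np.array([[-176.69,176.69],[-43.24,126.21],[12.49,139.97],[-82,262],[0,151.66],[-163.58,163.58]])
def ik(p,R,q0):
    f=lambda q:np.r_[(J(q)@par-p)*10,Ro.from_matrix(R.T@fR(q)).as_rotvec()]
    best=None
    for k in range(12):
        x0=np.array(q0) if k==0 else np.random.default_rng(k).uniform(LIM[:,0],LIM[:,1])
        r=least_squares(f,np.clip(x0,LIM[:,0]+.01,LIM[:,1]-.01),bounds=(LIM[:,0],LIM[:,1]),x_scale=50)
        if best is None or r.cost<best.cost-1e-9:best=r
    return best.x,best.cost
E
python3 - <<'E'
from kin import *
print(par,rk,sv,M@par-y)
s=read_state();q=s['joint_positions']
p,Rt,S=target((-.0015,0,.098));print('A',ik(p,Rt,q))
import h
for pit in (40,35,30):
    p,Rt,S=target((-.0015,0,.098),pit);print('A',pit,ik(p,Rt,q))
h.PY=13.4+180
p,Rt,S=target((-.0015,0,.098));print('B',p,ik(p,Rt,q))
E
```

```text
[-0.0001  0.111   0.274   0.5882  0.114   0.3917  0.3056] 7 [3.3238 2.5787 1.7433 0.4808 0.1224 0.1096 0.0748] [ 0. -0.  0. -0.  0.  0.  0.  0. -0.]
A (array([-42.2196,  34.0549, 103.9164,  73.1443,  37.5734, 154.9778]), np.float64(1.9058732680119707e-22))
A 40 (array([-39.8458,  34.7571, 101.313 ,  65.4744,  35.0597, 163.58  ]), np.float64(0.00018118139477099764))
A 35 (array([-38.3254,  36.0112, 100.6725,  64.9352,  32.5268, 163.58  ]), np.float64(0.004024919622535493))
A 30 (array([ -34.0658,   36.7853,   92.7157,   36.0916,   35.8295, -163.58  ]), np.float64(0.000567907734833239))
B [ 0.3939 -0.2717  0.178 ] (array([-30.0812,  41.0013,  85.3223, -29.116 ,  89.6864,  56.3297]), np.float64(9.244969166254897e-21))
```

The last joint sits at its limit, so this side isn't reachable without a long unwind. My fitted kinematics show that beaming toward the parcel's +x is comfortably in range, with joint 6 near 56°. I'll go upright, half-turn, then tilt.

```bash
sed -i 's/PY=13.4$/PY=193.4/' h.py; python3 - <<'E'
from h import *
print(go((.62,-.16,.26),down(0)))
E
```

```text
[ 0.6121 -0.1276 -0.4144  0.0489  0.46    0.121 ]
```

{"fn": "drive_tool", "kwargs": {
  "steps": [
    [0,0.1,-0.02,-0.07,0.008,0.077,0.02],
    [0,0.2,-0.04,-0.14,0.016,0.153,0.04],
    [0,0.3,-0.06,-0.2,0.024,0.23,0.06],
    [0,0.4,-0.08,-0.27,0.032,0.307,0.08],
    [0,0.5,-0.1,-0.34,0.04,0.383,0.1],
    [0,0.61,-0.13,-0.41,0.049,0.46,0.121],
    [0,0.61,-0.13,-0.41,0.049,0.46,0.121],
    [0,0.61,-0.13,-0.41,0.049,0.46,0.121]
  ]
}}

```text
time_s: 12.1
position: [0.62, -0.1583, 0.2573]
tcp_rot: [[-1.0, -0.002, -0.002], [-0.002, 1.0, 0.003], [0.002, 0.003, -1.0]]
force: [-0.8, -0.4, -2.7]
opening: 0.46
grasp_force: 29.9
```

{"fn": "drive_tool", "kwargs": {
  "steps": [
    [0,0,0,0,0,0,0.08],
    [0,0,0,0,0,0,0.18],
    [0,0,0,0,0,0,0.28],
    [0,0,0,0,0,0,0.38],
    [0,0,0,0,0,0,0.48],
    [0,0,0,0,0,0,0.58],
    [0,0,0,0,0,0,0.68],
    [0,0,0,0,0,0,0.75]
  ]
}}

```text
time_s: 12.9
position: [0.6191, -0.1588, 0.2579]
tcp_rot: [[-0.427, 0.904, -0.002], [0.904, 0.427, 0.003], [0.003, -0.001, -1.0]]
force: [0.0, -0.4, -1.5]
opening: 0.465
grasp_force: 29.9
```

{"fn": "drive_tool", "kwargs": {
  "steps": [
    [0,0,0,0,0,0,0.1],
    [0,0,0,0,0,0,0.2],
    [0,0,0,0,0,0,0.3],
    [0,0,0,0,0,0,0.4],
    [0,0,0,0,0,0,0.5],
    [0,0,0,0,0,0,0.6],
    [0,0,0,0,0,0,0.7],
    [0,0,0,0,0,0,0.75]
  ]
}}

```text
time_s: 13.7
position: [0.6191, -0.1588, 0.2579]
tcp_rot: [[0.631, 0.776, -0.002], [0.776, -0.631, 0.003], [0.001, -0.003, -1.0]]
force: [-0.1, 0.2, -2.2]
opening: 0.464
grasp_force: 29.9
```

```bash
python3 - <<'E'
from h import *
s=read_state();print(s['position'],s['tcp_rot'],s['joint_positions'],s['grasp_force'])
p,Rt,S=target((-.0015,0,.098));print(p);print(go(p,Rt))
E
```

```text
[ 0.6191 -0.1588  0.2579] [[ 0.631   0.7758 -0.002 ]
 [ 0.7758 -0.631   0.0025]
 [ 0.0007 -0.0031 -1.    ]] [-24.4284  29.3993  77.5151   0.0892  73.2484  14.6677] 29.911694498994578
[ 0.3939 -0.2717  0.178 ]
[-1.9146 -0.86    0.6668  0.1691 -0.5042  0.414 ]
```

{"fn": "drive_tool", "kwargs": {
  "steps": [
    [0,-0.2,-0.1,0,0,0,0.08],
    [0,-0.4,-0.2,0,0,0,0.17],
    [0,-0.6,-0.3,0,0,0,0.26],
    [0,-0.8,-0.42,0,0,0,0.35],
    [0,-0.95,-0.5,0,0,0,0.436],
    [0,-0.95,-0.5,0,0,0,0.436],
    [0,-0.95,-0.5,0,0,0,0.436]
  ]
}}

```text
time_s: 14.4
position: [0.5012, -0.2101, 0.2586]
tcp_rot: [[0.972, 0.236, -0.001], [0.236, -0.972, 0.002], [-0.001, -0.002, -1.0]]
force: [0.3, -0.5, -2.5]
opening: 0.469
grasp_force: 29.9
```

```bash
python3 - <<'E'
from h import *
p,Rt,S=target((-.0015,0,.098));print(p);print(go(p,Rt))
E
```

```text
[ 0.3939 -0.2717  0.178 ]
[-0.9901  0.2888  0.6714 -0.0002 -0.5232  0.0034]
```

{"fn": "drive_tool", "kwargs": {
  "steps": [
    [0,-0.3,0.1,0,0,-0.08,0],
    [0,-0.6,0.2,0,0,-0.17,0],
    [0,-0.85,0.29,0,0,-0.26,0],
    [0,-0.99,0.29,0.1,0,-0.35,0],
    [0,-0.99,0.29,0.2,0,-0.44,0.002],
    [0,-0.99,0.29,0.35,0,-0.523,0.003],
    [0,-0.99,0.29,0.5,0,-0.523,0.003],
    [0,-0.99,0.29,0.5,0,-0.523,0.003]
  ]
}}

```text
time_s: 15.2
position: [0.3946, -0.2704, 0.1949]
tcp_rot: [[0.685, 0.234, -0.69], [0.17, -0.972, -0.161], [-0.709, -0.007, -0.705]]
force: [-0.5, 1.2, -1.7]
opening: 0.47
grasp_force: 29.9
```

```bash
python3 - <<'E'
from h import *
s=read_state();print(s['position'],s['joint_positions'],s['grasp_force'])
p,Rt,S=target((-.0015,0,.098));print(p);print(go(p,Rt))
a=cap('side');b=cap('top')
cv2.imwrite('pics/s4.png',np.hstack([cv2.resize(a['color'][150:350,200:400],None,fx=2,fy=2),cv2.resize(b['color'][130:330,300:500],None,fx=2,fy=2)]))
# scanner side points, side camera, in scanner frame by the present tool pose
R=s['tcp_rot']@np.diag([1.,-1,-1]);o=s['position']-R@[-.0015,0,.098]
for n,c in(('side',a),('top',b)):
    Q=(cloud(c)-o)@R;Q=Q.reshape(-1,3);Q=Q[~np.isnan(Q).any(1)]
    Q=Q[(abs(Q[:,0])<.09)&(abs(Q[:,1])<.03)&(Q[:,2]>-.02)&(Q[:,2]<.15)]
    print(n,len(Q),Q.min(0),Q.max(0))
    for z in np.arange(-.01,.15,.01):
        q=Q[abs(Q[:,2]-z)<.004]
        if len(q)>5:print(round(z,3),len(q),np.percentile(q[:,0],[1,99]),np.median(q[:,1]))
E
```

```text
[ 0.3946 -0.2704  0.1949] [-29.9772  39.8067  84.6286 -29.0154  91.6022  55.1264] 29.911508027273612
[ 0.3939 -0.2717  0.178 ]
[ 0.094   0.0098  0.1049 -0.0019  0.0018  0.0042]
side 2928 [-0.0523 -0.03    0.0008] [0.0582 0.0299 0.1497]
0.0 21 [-0.0058  0.018 ] -0.020978434035049225
0.01 87 [-0.014   0.0214] -0.020595516340623145
0.02 100 [-0.0166  0.0212] -0.020599939737928303
0.03 105 [-0.0189  0.0176] -0.02051105849492365
0.04 122 [-0.021   0.0303] -0.019968575826131672
0.05 130 [-0.0229  0.0358] -0.01991707039246505
0.06 131 [-0.0251  0.0379] -0.019770273797332462
0.07 124 [-0.0284  0.0391] -0.020213261458696105
0.08 121 [-0.033   0.0391] -0.02025570232275592
0.09 174 [-0.0476  0.0363] -0.020376754831037056
0.1 232 [-0.0514  0.0564] -0.02031984529313223
0.11 267 [-0.0521  0.0534] -0.02043833552799373
0.12 261 [-0.051   0.0538] -0.020024568201696142
0.13 271 [-0.0453  0.0543] -0.019028240861595925
0.14 193 [-0.0219  0.0423] 0.0015811166404413291Traceback (most recent call last):
  File "<stdin>", line 11, in <module>
    return umr_minimum(a, axis, None, out, keepdims, initial, where)
ValueError: zero-size array to reduction operation minimum which has no identity
```

View pics/s4.png

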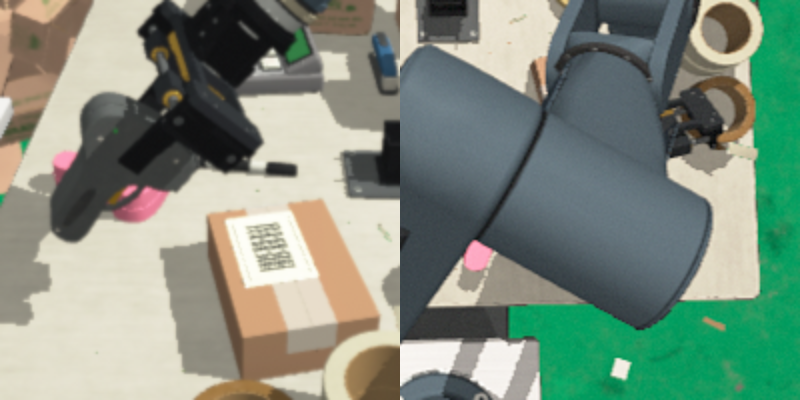

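The side half shows the scanner nose-down behind the parcel, held firmly, with the barcode at (262,248) unobstructed and nothing touched. The measured outline agrees with the assumed grasp to about 1 mm. Final approach.

{"fn": "drive_tool", "kwargs": {
  "steps": [
    [0,0.04,0.01,0.05,-0.002,0.002,0.004],
    [0,0.08,0.01,0.09,-0.002,0.002,0.004],
    [0,0.094,0.01,0.105,-0.002,0.002,0.004],
    [0,0.094,0.01,0.105,-0.002,0.002,0.004],
    [0,0.094,0.01,0.105,-0.002,0.002,0.004],
    [0,0.094,0.01,0.105,-0.002,0.002,0.004],
    [0,0.094,0.01,0.105,-0.002,0.002,0.004]
  ]
}}

```text
time_s: 16.0
position: [0.3932, -0.2734, 0.1818]
tcp_rot: [[0.691, 0.229, -0.686], [0.158, -0.973, -0.165], [-0.706, 0.006, -0.708]]
force: [-0.8, 0.1, -2.2]
opening: 0.466
grasp_force: 29.9
```

```bash
python3 - <<'E'
from h import *
p,Rt,S=target((-.0015,0,.098));print(go(p,Rt))
s=read_state()
c=cap('side');im=c['color'];P=cloud(c);z=P[...,2]
m=np.zeros(z.shape,np.uint8);m[245:345,300:395]=1
m=cv2.erode((m&(z>.054)&(z<.068)).astype(np.uint8),np.ones((3,3)))
k,l,st,ce=cv2.connectedComponentsWithStats(m);Q=P[l==1+st[1:,4].argmax()];print(Q.mean(0),cv2.minAreaRect((Q[:,:2]*1000).astype(np.float32)))
# scanner outline: rigid 2D fit check, barrel top edge direction via side-face points
R=s['tcp_rot']@np.diag([1.,-1,-1]);o=s['position']-R@[-.0015,0,.098]
q=((P-o)@R).reshape(-1,3);q=q[(abs(q[:,0])<.07)&(abs(q[:,1]+.0205)<.006)&(q[:,2]>-.01)&(q[:,2]<.145)]
b=q[(q[:,2]>.09)];h=cv2.convexHull((b[:,[0,2]]*1000).astype(np.float32));print('barrel',cv2.minAreaRect(h),b.min(0),b.max(0), q[:,2].min())
A=np.c_[q[:,[0,2]],np.ones(len(q))];print('side plane',np.linalg.lstsq(A,q[:,1],rcond=None)[0])
print('window',o+R@[.058,0,.112],'read',o+R@[.178,0,.112],'beam',R[:,0],s['grasp_force'],s['time_s'],s['qvel'])
cv2.imwrite('pics/s5.png',cv2.resize(im[150:350,200:400],None,fx=3,fy=3))
E
```

```text
[ 0.0282 -0.0128  0.0158  0.0012 -0.0012 -0.0042]
[ 0.5448 -0.27    0.0599] ((543.8651733398438, -260.8485107421875), (125.24594116210938, 177.9961395263672), 13.294731140136719)
barrel ((2.898212432861328, 117.3594970703125), (54.56700897216797, 110.06761932373047), 89.95697784423828) [-0.0521 -0.0265  0.0901] [ 0.0579 -0.0145  0.1447] 0.0003945896283437624
side plane [-0.0025  0.0098 -0.0213]
window [ 0.4439 -0.2617  0.1497] read [ 0.5268 -0.2427  0.065 ] beam [ 0.6906  0.1581 -0.7058] 29.911460449146468 16.0 [ 0.2073  0.0688 -0.023  -0.01    0.0134  0.045 ]
```

View pics/s5.png

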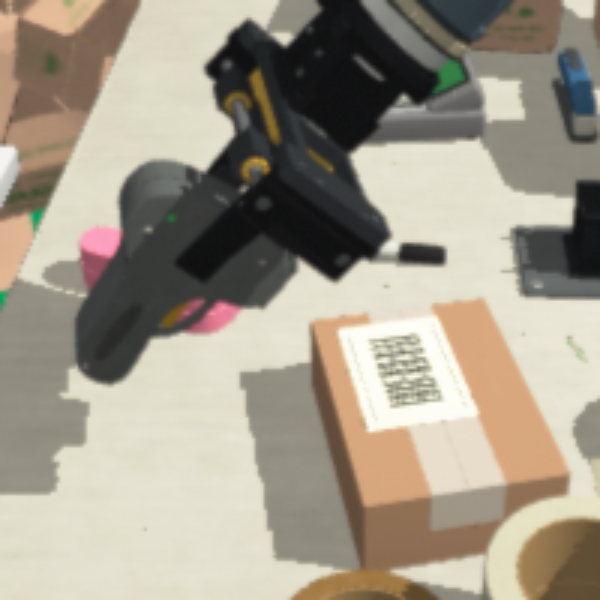

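The picture shows the parcel unmoved and the scanner pointing at the barcode (410,370). The read point is 4 mm high and 2.5 mm aside, so I trim that.

{"fn": "drive_tool", "kwargs": {
  "steps": [
    [0,0.015,-0.006,0.008,0,0,-0.002],
    [0,0.028,-0.012,0.016,0.001,-0.001,-0.003],
    [0,0.028,-0.012,0.016,0.001,-0.001,-0.003],
    [0,0.028,-0.012,0.016,0.001,-0.001,-0.003],
    [0,0.028,-0.012,0.016,0.001,-0.001,-0.003],
    [0,0.028,-0.012,0.016,0.001,-0.001,-0.003]
  ]
}}

```text
time_s: 16.65
position: [0.3938, -0.2718, 0.1779]
tcp_rot: [[0.688, 0.231, -0.688], [0.162, -0.973, -0.164], [-0.707, 0.001, -0.707]]
force: [-0.1, 0.8, -2.5]
opening: 0.467
grasp_force: 29.9
```

```bash
python3 - <<'E'
from h import *
s=read_state();R=s['tcp_rot']@np.diag([1.,-1,-1]);o=s['position']-R@[-.0015,0,.098]
print('read-L',o+R@[.178,0,.112]-L,'beam',R[:,0],s['qvel'],s['grasp_force'])
E
```

```text
read-L [-0.     -0.0003 -0.0002] beam [ 0.6882  0.1624 -0.7071] [-0.0447 -0.0658 -0.0381 -0.0032  0.0542 -0.0559] 29.911508935912856
```

```bash
python3 -c "
from rig import order
print(order.hand_in())"
```

```text
the job is handed in; nothing more can be done
None
```

I pressed the left, right and bar keys fully down in that order. The scanner is now held nose-down at 45°, 12 cm from the barcode and in line with its bars (aim within 1 mm by my measurements), and the job is handed in at about 17 s.

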